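Draw out the spare-jaw tray with a hook

TASK

Take the draw hook out of its stand, lower it into the finger hole of the closed tray and draw the tray out of its housing with it until the tray meets its end stop; keep pulling against the stop for about half a second with some 13 N (between 10 and 17 N) to be sure that it is really at the stop, and never load the tray with more than 22 N. Then back the hook off so that its toe does not catch, lift it out and put it back upright in its stand, fully seated, with the tray left fully out. Do not touch the tray or its housing with the gripper, and leave the other things where they are.

Things in the scene. Friction and masses are not known exactly. Their poses are not given: they have to be found in the camera images.
- draw_hook: Loose upright draw hook, 120 g. Black grip block 18 (x) x 32 (y) x 40 mm, from 4 mm above the origin; collar plate 40x32x4 mm under it; shaft 8 mm thick, to 56 mm below the origin, ending in a 7 mm thick toe to -x that reaches 11 mm from the shaft axis. Origin: on the shaft axis, collar underside; z up. Gripped across the 18 mm (x, the pull direction) it tips least.
- hook_toe (a point): Point on the hook's shaft axis at its lower end, 56 mm below the hook's origin.
- hook_stand: Fixed steel stand, base plate 74x60x6 mm. Block 44 (x) x 34 (y) mm, rim 64 mm above the table, with an open well 28 (x) x 18 (y) mm, 58 mm deep, centred 3.5 mm to -x of the origin. Origin: on the table under the seated hook's shaft axis; axes as the seated hook's (toe to -x, roughly to the robot). The hook's collar rests on the rim.
- stand_seat (a point): Point on the stand at the height of its rim, 64 mm above the table: here lies the origin of the seated hook, whose yaw is then that of the stand.
- slide_unit: Fixed grey housing, 130 (x) x 120 (y) x 56 mm high, open to its front (-x), with the tray inside. Origin: under its centre, on the table; its -x is the direction in which the tray comes out, roughly to the robot.
- finger_hole (a point): Centre, at the top face, of the vertical through hole, 22 mm wide, in the flat lug on the tray's front; moves with the tray. Lug 44x44x5 mm, top 38.5 mm above the table, free below; hole 22 mm ahead of the tray's front plate (top 48 mm above the table). Lower the hook's end 12 to 20 mm below the lug's top, shaft axis 3 to 4 mm behind the hole's centre (+x of slide_unit) to clear the toe.
- jaw_tray (a joint): Travel of the aluminium tray (100 mm wide, with spare gripper jaws in it) in m: 0 shut, 0.080 out at its end stop, a rigid stop. It starts shut or up to 10 mm out. It moves against a steady drag of about 4 N and stays where it is left; more than that is felt only at the stop.
- marker: Bystander: marker pen lying on the table, 18x122x16 mm.
- bolt: Bystander: small hex bolt standing on its head, 13x15x27 mm.
- air_tee: Bystander: white tee air fitting lying on the table, 31x48x12 mm.
- tape_roll: Bystander: roll of tape lying flat, 78 mm across, 19 mm high.
- caliper: Bystander: digital caliper lying flat, 66x225x14 mm.
- hex_key: Bystander: L-shaped hex key lying flat, 47x120x8 mm.
- small_bottle: Bystander: small upright bottle, 25 mm across, 86 mm high.
- plug_gauge: Bystander: upright plug gauge, 24 mm across, 83 mm high.
Mind the look-alikes: they are no part of the job. What is shaped like the hook_stand but orange or red is not meant.

How it is judged:
By the outcome, as a careful person would: the job done as asked, in the order asked, and still so for the second after the job is handed in, with the robot touching nothing.
It also fails if it takes over 69 s, if anything falls off the work surface, if the arm or the gripper's body presses on something with over 40 N, if the wrist force passes 120 N, or if a joint passes its speed limit or range.

ROBOT

A 7-joint arm with a two-finger parallel gripper is mounted at the origin on a cart in front of the work surface, level with it; the furniture and walls round the work are solid. World frame = base frame: x ahead of the robot, y to its left, z up, the work surface at z = 0. Lengths are in m, angles in rad, forces in N, time in s.
With the tool pointing down it reaches from about 0.425 to 0.875 m from the base axis. Payload 8.4 kg.
Tool frame: the origin (TCP) lies at the very end of the fingers, on their centre line; the grasp point (between the pads) lies 19 mm behind it; z points along the fingers, y is the line along which they close (so a half turn about z gives the same grasp; the last joint's range is limited). The gripper opens to 87 mm and grips with 3 to 60 N. Pads are 19 mm wide; open, the fingers measure 117 mm over their backs; the gripper's body (75 mm by 190 mm) begins 51 mm behind the grasp point.
Start: joints at [-1.294, 0.333, 0.04, 1.465, -0.013, 1.343, -0.059], TCP at [0.239, 0.605, 0.223] pointing down, gripper open.
Joint ranges: [-2.58, 2.58], [-0.38, 2.09], [-1.3, 1.39], [0.25, 2.4], [-1.5, 4.64], [0.08, 2.09], [-2.65, 2.65]. Speed limits (rad/s): [2.22, 2.22, 2.79, 2.79, 3.14, 3.14, 3.14].

INTERFACE

Orientations are given as a unit quaternion [x, y, z, w].
In Python, from station import bot gives the robot as it stands. Calls block until the motion is done:
- bot.reach(position, orientation): joint-space move of the TCP to a pose.
- bot.servo_line(position, rot=None, speed=0.15, contact_N=None): straight line of the TCP; rot=None keeps the orientation; speed is the mean speed in m/s. With contact_N (N) it stops when the force on the tool has changed by that much, and returns True; else False.
- bot.move_j(angles): joint-space move.
- bot.open_gripper() and bot.close(): open the fingers fully, or close them until they stop; the grip force is fixed at half the most.
- bot.wait(seconds).
- bot.inverse_kinematics(position, orientation): joint angles nearest the present ones, or None.
- bot.read_state(): the state.
- bot.read_camera(name): name is "scene" or "top" or "wrist"; returns a dict with "img" (400x640x3 uint8, red, green, blue), "z_map" (400x640 float32, m along the optical axis (not along the pixel's ray), 0 where there is no reading), "camera_matrix" (3x3 intrinsics, pixels), "xyz" and "rotation" of the camera in the world. Camera axes: x right, y up, looking along -z (the intrinsics and any distortion apply to the point x, -y, -z); pixel columns grow to the right and rows downward; lengths in m; the calibration is good to about 2 mm. A picture is of the moment at which its call begins.
A pose or a line that the arm cannot do raises bot.MotionError and nothing moves.
- bot.close_job(): hands the job in; it is judged then, once.
The state is a dict: "t": time; "joints": joint angles; "qvel": joint speeds; "effort": joint torques, N m; "tcp_pos": TCP position; "tcp_rot": TCP orientation; "force": force on the tool from outside, world axes, zero at the start; "wrist_torque": the same for the moment, N m; "width": opening from 0.0 (shut) to 1.0 (fully open); "gripper_force": force on a finger pad.
Only numpy, scipy, OpenCV 4.12 (cv2) and the standard library are available. Lean on these libraries where they do the work, as an engineer would, in place of code of your own. Each camera call takes 0.05 s, during which the arm holds its last target. There are 200 camera calls.

## Working session

There is one attempt and no reset: what is moved stays moved. The work goes in short steps, each a Python script; the robot and the scene stay as the last script left them, time stands still between calls to the robot, and variables do not carry over. Pictures are saved under pics/ and viewed, at most 10 in all, crops included, and the job is handed in when it is done.

```bash
mkdir -p pics; cat > h.py <<'E'
import numpy as np, cv2
from station import bot
def snap(cam,name=None):
    d=bot.read_camera(cam)
    if name: cv2.imwrite(f'pics/{name}.png',d['img'][...,::-1])
    np.savez(f'{name or "last"}.npz',**{k:np.array(v) for k,v in d.items()})
    return d
def R_of(d):
    from scipy.spatial.transform import Rotation as R
    r=np.array(d['rotation'],float)
    return r if r.shape==(3,3) else R.from_quat(r.ravel()).as_matrix()
def cloud(d):
    z=np.array(d['z_map'],float);K=np.array(d['camera_matrix']);v,u=np.indices(z.shape)
    p=np.stack([(u-K[0,2])/K[0,0]*z,-(v-K[1,2])/K[1,1]*z,-z],-1)
    w=p@R_of(d).T+np.array(d['xyz']);w[z==0]=np.nan
    return w
def ray(d,uv,h):
    K=np.array(d['camera_matrix']);uv=np.atleast_2d(uv).astype(float)
    r=np.c_[(uv[:,0]-K[0,2])/K[0,0],-(uv[:,1]-K[1,2])/K[1,1],-np.ones(len(uv))]@R_of(d).T
    o=np.array(d['xyz']);return o+r*((h-o[2])/r[:,2:])
E
python3 - <<'E'
from h import *
for c in('scene','top'):
    d=snap(c,c+'1');print(c,{k:np.shape(v) for k,v in d.items()},d['xyz'],d['rotation'],d['camera_matrix'], [k for k in d])
s=bot.read_state();print(s)
E
```

```text
scene {'img': (400, 640, 3), 'z_map': (400, 640), 'camera_matrix': (3, 3), 'xyz': (3,), 'rotation': (4,)} [ 0.08264804 -0.6569095   0.71303214] [ 0.43184604 -0.12902979 -0.25894401  0.85428819] [[393.92488498   0.         324.5567673 ]
 [  0.         393.92488498 201.27509292]
 [  0.           0.           1.        ]] ['img', 'z_map', 'camera_matrix', 'xyz', 'rotation']
top {'img': (400, 640, 3), 'z_map': (400, 640), 'camera_matrix': (3, 3), 'xyz': (3,), 'rotation': (4,)} [0.26616177 0.05806193 1.46454184] [ 0.07150581 -0.07262129 -0.69784992  0.70895596] [[457.13377207   0.         323.15964436]
 [  0.         457.13377207 199.162652  ]
 [  0.           0.           1.        ]] ['img', 'z_map', 'camera_matrix', 'xyz', 'rotation']
{'t': 0.1, 'joints': array([-1.29420862,  0.33383633,  0.03985612,  1.4662123 , -0.01339523,
        1.34330895, -0.05846022]), 'qvel': array([-3.89770104e-04,  4.79997768e-04,  1.40597198e-03, -1.92949013e-03,
       -1.30092035e-03, -1.04583422e-04,  3.54173185e-05]), 'effort': array([ 3.96765769e-03, -6.57819414e+01,  1.33986052e+00, -4.04707932e+01,
       -5.98538574e-02,  4.10615327e-02,  6.29956435e-05]), 'tcp_pos': array([0.23840775, 0.60422293, 0.22173609]), 'tcp_rot': array([ 1.86769988e-01,  9.82403384e-01, -7.44034651e-04, -9.12768553e-05]), 'force': array([ 0.23065943, -0.01390412,  0.63895514]), 'wrist_torque': array([ 0.01350082,  0.01542751, -0.02870431]), 'gripper_force': 0.0, 'width': 1.0003942960367198}
```

View pics/top1.png

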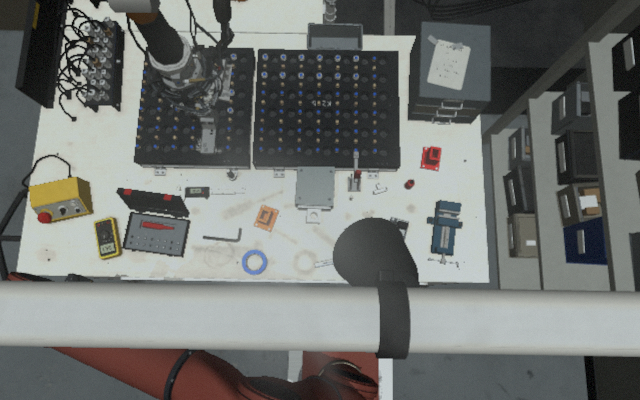

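View pics/scene1.png

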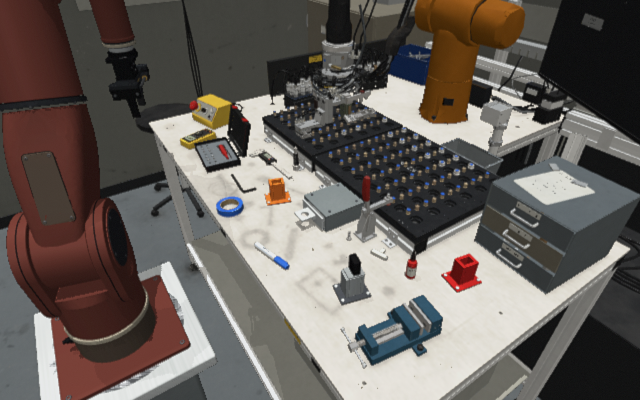

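The top view shows the grey housing at (315,187) with its lug at (312,215); the stand is hidden by the dark lamp at (375,250). The scene view shows the grey stand with the black-gripped hook at (352,280) and the housing at (332,208), with its lug at (308,217) and a red-handled clamp close by at (365,215).

```bash
python3 - <<'E'
from h import *
d={k:v for k,v in np.load('scene1.npz').items()};w=cloud(d)
for n,(u0,v0,u1,v1) in dict(grip=(345,250,364,276),stand=(330,262,374,304),house=(300,180,362,232),lug=(292,205,318,226)).items():
    p=w[v0:v1,u0:u1].reshape(-1,3);p=p[~np.isnan(p[:,0])]
    print(n)
    for a,b in((.03,.037),(.037,.042),(.046,.052),(.053,.06),(.06,.066),(.066,.072),(.1,.113)):
        q=p[(p[:,2]>a)&(p[:,2]<b)]
        if len(q)>4: print(a,b,len(q),q.min(0).round(4),q.max(0).round(4),np.median(q,0).round(4), [x.round(3) for x in cv2.minAreaRect((q[:,:2]*1000).astype(np.float32))[:2] and map(np.array,cv2.minAreaRect((q[:,:2]*1000).astype(np.float32)))])
for u,v in((330,165),(230,205),(270,255),(411,265),(368,185),(362,235),(349,237),(378,254),(278,190),(296,160)): print((u,v),w[v,u].round(3))
c=cloud({k:v for k,v in np.load('top1.npz').items()})
for u,v in((315,187),(312,215),(355,182),(375,250),(313,170)): print((u,v),c[v,u].round(3))
E
python3 - <<'E'
import cv2
a=cv2.imread('pics/scene1.png')[170:310,270:430]
cv2.imwrite('pics/crop1.png',cv2.resize(a,None,fx=4,fy=4,interpolation=2))
E
```

```text
grip
0.06 0.066 24 [ 0.4547 -0.2003  0.0619] [ 0.4951 -0.163   0.066 ] [ 0.4687 -0.18    0.0653] [array([ 474.966, -181.667]), array([21.146, 39.907]), np.float64(55.016)]
0.066 0.072 59 [ 0.456  -0.1987  0.066 ] [ 0.4942 -0.1623  0.0719] [ 0.4664 -0.1823  0.0676] [array([ 473.646, -183.485]), array([26.099, 40.025]), np.float64(53.876)]
0.1 0.113 104 [ 0.464  -0.1969  0.1003] [ 0.4858 -0.1639  0.1096] [ 0.4733 -0.1834  0.1064] [array([ 474.155, -180.619]), array([32.877, 17.579]), np.float64(73.898)]
stand
0.03 0.037 45 [ 0.4463 -0.2009  0.03  ] [ 0.4885 -0.1609  0.0369] [ 0.4606 -0.1932  0.0338] [array([ 462.203, -188.668]), array([25.423, 51.369]), np.float64(40.286)]
0.037 0.042 36 [ 0.4475 -0.2018  0.037 ] [ 0.4877 -0.1627  0.042 ] [ 0.4639 -0.1947  0.0396] [array([ 462.286, -189.168]), array([22.803, 50.69 ]), np.float64(41.959)]
0.046 0.052 39 [ 0.4466 -0.2012  0.0461] [ 0.487  -0.1619  0.052 ] [ 0.462  -0.1935  0.0497] [array([ 461.089, -189.208]), array([24.864, 50.665]), np.float64(40.513)]
0.053 0.06 50 [ 0.4467 -0.2007  0.0531] [ 0.4892 -0.1621  0.06  ] [ 0.4609 -0.1944  
[... 1982 characters left out ...]
  82.874]), array([50.053, 10.886]), np.float64(89.805)]
0.053 0.06 10 [0.5393 0.076  0.0531] [0.5489 0.0924 0.0562] [0.542  0.0839 0.0544] [array([544.209,  84.042]), array([16.365,  9.199]), np.float64(88.09)]
(330, 165) [0.681 0.216 0.073]
(230, 205) [ 0.369  0.293 -0.001]
(270, 255) [0.365 0.019 0.014]
(411, 265) [ 0.612 -0.223  0.044]
(368, 185) [ 0.611 -0.051  0.174]
(362, 235) [ 0.602 -0.052  0.017]
(349, 237) [ 0.575 -0.031  0.008]
(378, 254) [ 0.597 -0.126  0.01 ]
(278, 190) [0.5   0.226 0.042]
(296, 160) [0.636 0.351 0.04 ]
(315, 187) [0.598 0.085 0.052]
(312, 215) [ 0.517  0.094 -0.004]
(355, 182) [ 0.607 -0.04   0.089]
(375, 250) [0.302 0.015 1.087]
(313, 170) [0.654 0.092 0.05 ]
```

View pics/crop1.png

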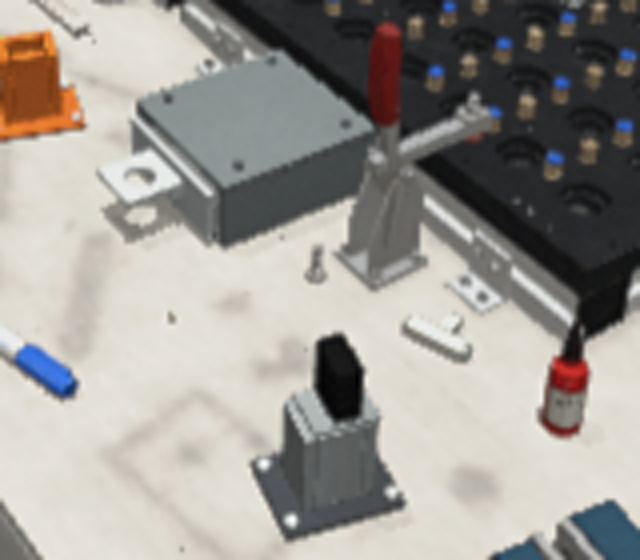

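```bash
cat >> h.py <<'E'
from scipy.spatial.transform import Rotation as R
def down(psi):  # tool down, tool y along heading psi
    c,s=np.cos(psi),np.sin(psi)
    return R.from_matrix(np.array([[-s,c,0],[c,s,0],[0,0,-1]])).as_quat()
E
python3 - <<'E'
from h import *
p=bot.read_state()['tcp_pos']
bot.servo_line([p[0]+.02,p[1],.33],speed=.3)
bot.reach([.50,.08,.33],down(0));print(bot.read_state()['joints'].round(2))
d=snap('wrist','w_tray');print(d['xyz'],R_of(d).round(3).tolist())
bot.reach([.475,-.18,.33],down(-.28));print(bot.read_state()['joints'].round(2),bot.read_state()['t'])
d=snap('wrist','w_hook');print(d['xyz'],R_of(d).round(3).tolist())
a=np.hstack([cv2.imread(f'pics/{n}.png') for n in('w_tray','w_hook')]);cv2.imwrite('pics/pair.png',cv2.resize(a,(800,250)))
E
```

```text
[-0.84 -0.02  0.59  1.65  0.01  1.51 -0.25]
[0.50037543 0.16304596 0.49209754] [[1.0, -0.004, -0.001], [0.004, 0.955, 0.295], [0.0, -0.295, 0.955]]
[-0.65 -0.05  0.9   1.66  0.04  1.51 -0.02] 3.7583
[ 0.49861342 -0.09954949  0.4921219 ] [[0.962, 0.26, 0.08], [-0.272, 0.92, 0.283], [-0.0, -0.295, 0.956]]
```

View pics/pair.png

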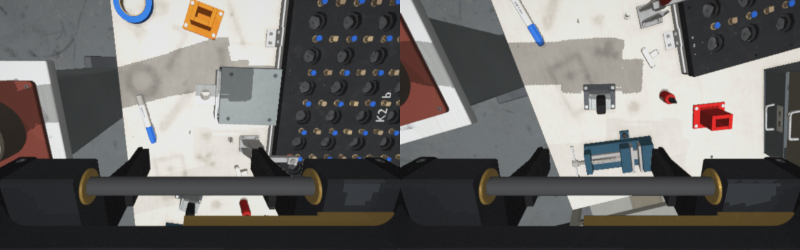

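The left wrist view shows the housing at about (395,152) in full-resolution pixels, with the lug at (328,150). The right view shows the hook and grey stand at about (320,158).

```bash
python3 - <<'E'
from h import *
def rect(q,n):
    r=cv2.minAreaRect((q[:,:2]*1000).astype(np.float32));print(n,len(q),np.round(r[0],1),np.round(r[1],1),round(r[2],2),'med z',np.median(q[:,2]).round(4))
d=dict(np.load('w_tray.npz'));print(d['camera_matrix'][0]);w=cloud(d)
def lay(w,box,a,b,n):
    u0,v0,u1,v1=box;m=np.zeros(w.shape[:2],np.uint8)
    z=w[v0:v1,u0:u1,2];m[v0:v1,u0:u1]=(z>a)&(z<b)
    k,l,s,_=cv2.connectedComponentsWithStats(m);i=1+np.argmax(s[1:,4]);M=(l==i);rect(w[M],n);return M
H=lay(w,(330,95,470,215),.053,.06,'house')
L=lay(w,(305,130,348,172),.033,.042,'lug')
T=lay(w,(320,90,360,220),.044,.051,'plate')
# hole via contour of lug mask
cs,h=cv2.findContours(L.astype(np.uint8),cv2.RETR_CCOMP,cv2.CHAIN_APPROX_NONE)
for c,hh in zip(cs,h[0]):
    if hh[3]>=0 and len(c)>8: 
        m=cv2.fitEllipse(c);print('hole px',m,ray(d,m[0],.0385).round(4))
d2=dict(np.load('w_hook.npz'));w2=cloud(d2);box=(285,125,355,195)
lay(w2,box,.104,.112,'griptop');lay(w2,box,.061,.0715,'collar/rim');lay(w2,box,.004,.009,'base')
lay(w2,box,.062,.066,'rim')
a=d['img'][125:215,295:395,::-1];b=d2['img'][120:210,270:370,::-1]
cv2.imwrite('pics/pair2.png',cv2.resize(np.hstack([a,b]),(800,360),interpolation=cv2.INTER_NEAREST))
E
```

```text
[333.32023078   0.         320.32777436]
house 8675 [604.3  84.6] [158.6 126.3] 89.88 med z 0.0563
lug 860 [511.7  88.8] [44.4 44.1] 88.18 med z 0.0387
plate 306 [536.   88.7] [104.8   5. ] 88.4 med z 0.048
hole px ((328.3108825683594, 151.60775756835938), (16.289512634277344, 16.94991111755371), 70.08206939697266) [[0.5116 0.0893 0.0385]]
griptop 394 [ 476.9 -181. ] [32.4 17.9] 75.2 med z 0.1079
collar/rim 539 [ 473.8 -180.2] [34.  44.7] 75.93 med z 0.0678
base 906 [ 473.7 -179.6] [59.1 74. ] 75.87 med z 0.0063
rim 142 [ 473.3 -180. ] [34.  43.7] 75.93 med z 0.064
```

View pics/pair2.png

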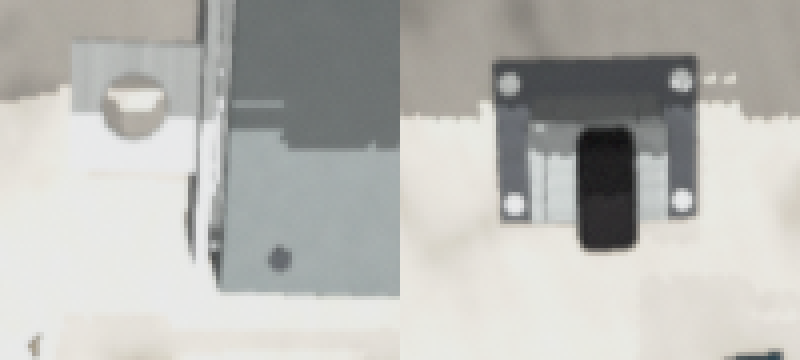

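The crops show the lug hole at full-resolution pixel (328,152), and the hook grip centred about 3.4 mm to +x of the stand block centre, so it is seated. I'll grasp it now.

```bash
cat >> h.py <<'E'
S=-.249; HX=np.array([.4769,-.1809]); T=-.028; HOLE=np.array([.5116,.0891])
ax=np.array([np.cos(T),np.sin(T)])
def st():
    s=bot.read_state();print('t',round(s['t'],2),'tcp',s['tcp_pos'].round(4),'F',s['force'].round(2),'M',s['wrist_torque'].round(2),'w',round(s['width'],3),'gf',round(s['gripper_force'],1));return s
E
python3 - <<'E'
from h import *
bot.reach([*HX,.16],down(S));st()
bot.servo_line([*HX,.073],speed=.08);st()
bot.close();st()
bot.servo_line([*HX,.175],speed=.08);st()
h=HOLE+.0035*ax
bot.servo_line([*h,.175],rot=down(T),speed=.15);st()
bot.wait(.3);st()
snap('scene','s2');snap('wrist','w2')
a=cv2.imread('pics/s2.png')[130:280,230:430];b=cv2.imread('pics/w2.png')[60:210,220:420]
cv2.imwrite('pics/pair3.png',cv2.resize(np.hstack([a,b]),(800,300)))
E
```

```text
t 4.53 tcp [ 0.478  -0.1805  0.1611] F [ 0.66 -0.6   0.52] M [-0.2   0.08 -0.02] w 1.0 gf 0.0
t 5.77 tcp [ 0.4773 -0.181   0.0735] F [ 0.2   0.49 -0.48] M [-0.03  0.03  0.04] w 1.001 gf 0.0
t 6.88 tcp [ 0.4768 -0.1809  0.073 ] F [-0.55  0.25 -0.01] M [-0.08  0.12  0.01] w 0.21 gf 30.0
t 8.31 tcp [ 0.4766 -0.1808  0.1745] F [ 0.11 -0.45 -2.21] M [-0.12  0.11  0.02] w 0.204 gf 30.0
t 10.28 tcp [0.5151 0.0881 0.175 ] F [ 0.28 -1.   -1.03] M [-0.04  0.04 -0.  ] w 0.203 gf 30.0
t 10.57 tcp [0.5151 0.0888 0.175 ] F [-0.03  0.36 -1.86] M [-0.07  0.06 -0.01] w 0.205 gf 30.0
```

View pics/pair3.png

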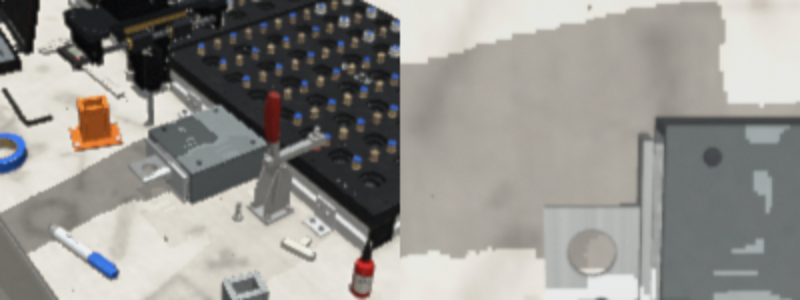

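The scene crop shows the hook hanging clear above the lug (shaft at about (305,180)), with the stand empty. The wrist crop shows the hole at (515,186). Next is a check of shaft against hole in the same camera.

```bash
python3 - <<'E'
from h import *
for n in('w2','s2'):
    d=dict(np.load(n+'.npz'));w=cloud(d);z=w[...,2]
    near=np.hypot(w[...,0]-.5116,w[...,1]-.089)<.04
    L=((z>.033)&(z<.042)&near).astype(np.uint8)
    r=cv2.minAreaRect((w[L>0][:,:2]*1000).astype(np.float32));print(n,'lug',r,L.sum())
    cs,h=cv2.findContours(L,cv2.RETR_CCOMP,cv2.CHAIN_APPROX_NONE)
    for c,hh in zip(cs,h[0]):
        if hh[3]>=0 and len(c)>7: m=cv2.fitEllipse(c);print('hole',m,ray(d,m[0],.0385).round(4))
    for a,b in((.11,.118),(.118,.14),(.14,.158),(.163,.172)):
        q=w[(z>a)&(z<b)&near];
        if len(q): print(a,b,len(q),q.min(0).round(4),q.max(0).round(4),np.median(q,0).round(4))
    if n=='s2':
        q=(z>.122)&(z<.158)&near;v,u=np.nonzero(q);print(d['xyz'],u.min(),u.max(),u.mean(),v.min(),v.max())
        # shaft centreline ray azimuth vs predicted
        P=np.array([.5151,.0890]);
        for vv in range(v.min(),v.max()+1,3):
            uu=u[v==vv]; 
            if len(uu): print(vv,uu.min(),uu.max(),w[vv,uu].mean(0).round(4))
E
```

```text
w2 lug ((511.57501220703125, 92.11427307128906), (59.10992431640625, 44.1525993347168), 88.3572998046875) 1854
hole ((315.7827453613281, 186.0387420654297), (22.316551208496094, 24.004392623901367), 90.08318328857422) [[0.5117 0.0899 0.0385]]
0.11 0.118 111 [0.505  0.0865 0.1114] [0.5198 0.0929 0.1179] [0.51  0.091 0.116]
0.118 0.14 88 [0.5114 0.0889 0.118 ] [0.5198 0.0931 0.1347] [0.5157 0.0923 0.126 ]
0.163 0.172 796 [0.4958 0.0927 0.1659] [0.5363 0.1058 0.1717] [0.5161 0.1025 0.1699]
s2 lug ((510.1731872558594, 91.7196273803711), (65.18073272705078, 45.86559295654297), 86.59329986572266) 176
hole ((304.5345764160156, 214.31692504882812), (5.537233352661133, 8.082491874694824), 83.30358123779297) [[0.5077 0.0858 0.0385]]
0.11 0.118 12 [0.5036 0.0844 0.1109] [0.5154 0.0902 0.1178] [0.5097 0.0865 0.1148]
0.118 0.14 20 [0.5095 0.083  0.1195] [0.5173 0.0906 0.1377] [0.5128 0.086  0.1298]
0.14 0.158 16 [0.5106 0.0828 0.1409] [0.519  0.0899 0.1548] [0.5135 0.0865 0.1475]
0.163 0.172 59 [0.4937 0.0717 0.165 ] [0.5336 0.1063 0.1711] [0.5036 0.0773 0.1686]
[ 0.08264804 -0.6569095   0.71303214] 304 306 305.02941176470586 178 189
178 305 306 [0.516  0.0872 0.1541]
181 304 306 [0.513  0.0851 0.147 ]
184 304 306 [0.514  0.0874 0.136 ]
187 304 306 [0.513  0.0864 0.1274]
```

```bash
python3 - <<'E'
from h import *
P=np.array([.5148,.0892])
for s in(.085,.1): print(bot.inverse_kinematics([*(P-s*ax),.0875],down(T)))
print(bot.servo_line([*P,.175],speed=.02))
print(bot.servo_line([*P,.0875],speed=.05,contact_N=4));st()
bot.wait(.2);F0=np.mean([(bot.wait(.04),bot.read_state()['force'])[1] for _ in range(5)],0);print(F0)
for s in(.006,.014,.025):
    print(s,bot.servo_line([*(P-s*ax),.0875],speed=.02,contact_N=9));st()
E
```

```text
[-0.9978133   0.00625183  0.70033935  2.14410392 -0.00481086  0.99271371
 -0.32285481]
[-1.01662744 -0.03587821  0.69462989  2.17449036  0.02738089  0.99484329
 -0.36522931]
False
False
t 12.82 tcp [0.515  0.0892 0.0877] F [ 0.79 -0.23 -2.07] M [-0.04  0.02 -0.02] w 0.204 gf 30.0
[-0.22168123 -0.02602478 -1.46188276]
0.006 False
t 13.68 tcp [0.5087 0.0894 0.0876] F [ 0.18 -0.31 -1.89] M [-0.07 -0.03  0.02] w 0.203 gf 30.0
0.014 False
t 14.23 tcp [0.5012 0.0896 0.0877] F [ 2.77 -1.24 -3.36] M [-0.21 -0.9   0.06] w 0.201 gf 30.0
0.025 False
t 14.93 tcp [0.4895 0.0899 0.0875] F [ 2.73 -1.03 -0.4 ] M [-0.22 -0.63  0.01] w 0.203 gf 30.0
```

```bash
cat >> h.py <<'E'
P=np.array([.5148,.0892])
def meanF(n=5,dt=.03):
    r=[]
    for _ in range(n): bot.wait(dt);s=bot.read_state();r.append(s['force'])
    r=np.array(r);return r.mean(0).round(2),r[:,0].min().round(2),r[:,0].max().round(2),s['tcp_pos'].round(5),round(s['t'],2)
E
python3 - <<'E'
from h import *
print(bot.servo_line([*(P-.077*ax),.0875],speed=.025,contact_N=5));print(meanF())
hit=bot.servo_line([*(P-.096*ax),.0875],speed=.006,contact_N=4.5);st();print(hit,meanF())
E
```

```text
False
(array([ 3.81, -0.07, -0.99]), np.float64(3.54), np.float64(4.07), array([0.43786, 0.09136, 0.0875 ]), 17.33)
t 18.77 tcp [0.4319 0.0915 0.0876] F [ 3.29  0.63 -1.76] M [-0.06 -0.77 -0.02] w 0.204 gf 30.0
True (array([ 2.55,  0.29, -1.48]), np.float64(2.27), np.float64(2.96), array([0.43202, 0.09152, 0.08755]), 18.94)
```

```bash
python3 - <<'E'
from h import *
s=(P-bot.read_state()['tcp_pos'][:2])@ax;print(s)
for i in range(16):
    s+=.0007;bot.servo_line([*(P-s*ax),.0875],speed=.006)
    m=meanF(3,.03);print(round(s,4),m)
    if m[0][0]>7: break
E
```

```text
0.08281560444715122
0.0835 (array([ 5.28,  0.53, -2.41]), np.float64(5.19), np.float64(5.42), array([0.43167, 0.09155, 0.08763]), 19.39)
0.0842 (array([ 7.09, -0.03, -3.96]), np.float64(6.92), np.float64(7.24), array([0.43141, 0.09155, 0.08771]), 19.76)
```

```bash
python3 - <<'E'
from h import *
s=.0842
for i in range(8):
    s+=.0005;bot.servo_line([*(P-s*ax),.0875],speed=.006)
    m=meanF(3,.02);print(round(s,4),m)
    if m[0][0]>12: break
    if m[0][0]>10.8 : s-=.0002
if m[0][0]>12: print(meanF(12,.05))
E
```

```text
0.0847 (array([ 8.09, -0.07, -5.15]), np.float64(7.62), np.float64(8.34), array([0.43123, 0.09155, 0.08775]), 20.06)
0.0852 (array([ 9.13, -0.13, -6.23]), np.float64(8.76), np.float64(9.35), array([0.431  , 0.09156, 0.08783]), 20.36)
0.0857 (array([ 9.6 , -0.35, -6.6 ]), np.float64(8.91), np.float64(10.16), array([0.43078, 0.09158, 0.08789]), 20.66)
0.0862 (array([10.82, -0.59, -7.29]), np.float64(10.56), np.float64(11.07), array([0.43041, 0.09156, 0.08793]), 20.96)
0.0865 (array([11.73, -0.  , -7.7 ]), np.float64(11.2), np.float64(12.28), array([0.4303 , 0.09159, 0.08796]), 21.26)
0.0868 (array([12.06, -0.88, -7.86]), np.float64(11.83), np.float64(12.46), array([0.43014, 0.09158, 0.08801]), 21.56)
(array([11.8 , -0.48, -7.83]), np.float64(10.97), np.float64(12.41), array([0.43012, 0.0916 , 0.08801]), 22.16)
```

```bash
python3 - <<'E'
from h import *
s=.0873;bot.servo_line([*(P-s*ax),.0875],speed=.006);print(meanF(5,.05))
print(meanF(12,.05))
snap('wrist','w3')
for s in(.0868-.005,.0868-.0105): bot.servo_line([*(P-s*ax),.0875],speed=.015);print(meanF())
snap('scene','s3')
a=cv2.imread('pics/s3.png')[130:280,230:430];b=cv2.imread('pics/w3.png')[60:210,220:420]
cv2.imwrite('pics/pair4.png',cv2.resize(np.hstack([a,b]),(800,300)))
E
```

```text
(array([12.45, -0.45, -7.91]), np.float64(11.18), np.float64(13.5), array([0.42978, 0.09161, 0.08806]), 22.66)
(array([12.26, -0.58, -7.92]), np.float64(11.71), np.float64(12.78), array([0.42978, 0.0916 , 0.08806]), 23.26)
(array([-0.3 , -0.2 , -1.35]), np.float64(-0.66), np.float64(0.17), array([0.43264, 0.09148, 0.08736]), 23.99)
(array([-0.34, -0.4 , -1.46]), np.float64(-1.18), np.float64(0.86), array([0.43845, 0.09131, 0.08746]), 24.68)
```

View pics/pair4.png

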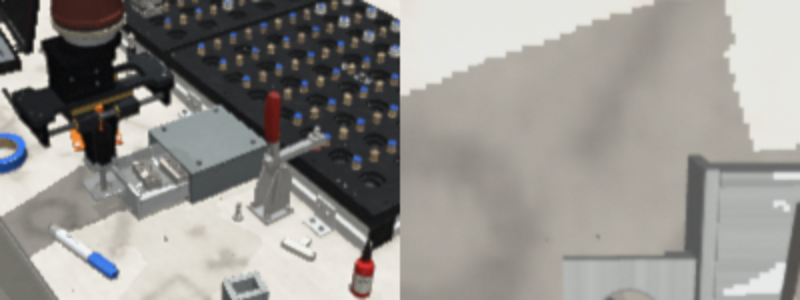

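The tray is out and the hook is still in the lug. I'll measure the lug and shaft to centre the toe before lifting.

```bash
python3 - <<'E'
from h import *
def meas(n):
    d=dict(np.load(n+'.npz'));w=cloud(d);z=w[...,2]
    m=(abs(w[...,0]-.44)<.06)&(abs(w[...,1]-.091)<.03)
    q=w[m&(z>.0365)&(z<.0405)]; print(n,'lug',q[:,:2].min(0).round(4),q[:,:2].max(0).round(4),'front x 2%',np.percentile(q[:,0],[1,3]).round(4))
    for a,b in((.044,.055),(.055,.066),(.066,.076),(.077,.086)):
        q=w[m&(z>a)&(z<b)&(w[...,0]<.45)]
        if len(q): print(a,b,len(q),q.min(0).round(4),q.max(0).round(4))
    q=w[m&(z>.046)&(z<.0495)&(w[...,0]>.445)];print('plate',len(q),np.percentile(q[:,0],[1,10,50,90]).round(4))
meas('w3')
print(bot.servo_line([*(P-.0738*ax),.0875],speed=.01,contact_N=2.5));print(meanF());snap('wrist','w4');meas('w4')
E
```

```text
w3 lug [0.4185 0.0632] [0.4631 0.1204] front x 2% [0.4191 0.42  ]
0.044 0.055 16 [0.4301 0.0948 0.0442] [0.4347 0.0959 0.0485]
0.077 0.086 734 [0.4112 0.0968 0.0786] [0.4499 0.1086 0.0859]
plate 580 [0.4617 0.4625 0.4645 0.4667]
False
(array([-0.22,  0.18, -1.48]), np.float64(-1.13), np.float64(0.46), array([0.441  , 0.09127, 0.08749]), 25.29)
w4 lug [0.4184 0.091 ] [0.4628 0.1169] front x 2% [0.4189 0.4197]
0.044 0.055 11 [0.4404 0.0943 0.0448] [0.445  0.0954 0.0469]
0.077 0.086 475 [0.4221 0.0968 0.0784] [0.4496 0.1081 0.086 ]
plate 359 [0.4625 0.4631 0.4655 0.4669]
```

```bash
python3 - <<'E'
from h import *
q=P-.0741*ax
print(bot.servo_line([*q,.1],speed=.03,contact_N=3));print(meanF(3))
E
```

```text
False
(array([ 0.16, -0.34, -1.9 ]), np.float64(-0.25), np.float64(0.48), array([0.44061, 0.09127, 0.0999 ]), 26.01)
```

```bash
python3 - <<'E'
from h import *
q=P-.0741*ax
print(bot.servo_line([*q,.175],speed=.08,contact_N=6));print(meanF(3))
bot.servo_line([*HX,.185],rot=down(S),speed=.15);bot.wait(.3)
d=snap('scene','s5');w=cloud(d);z=w[...,2]
dw=snap('wrist','w5');ww=cloud(dw);zz=ww[...,2];st()
u=np.array([np.cos(S),np.sin(S)]);v=np.array([-u[1],u[0]])
for n,W in(('scene',w),('wrist',ww)):
    r=W[...,:2]-HX;a=r@u;b=r@v;near=(abs(a)<.03)&(abs(b)<.03)
    for lo in np.arange(.115,.18,.007):
        m=near&(W[...,2]>lo)&(W[...,2]<lo+.007)
        if m.sum()>2: print(n,lo.round(3),m.sum(),'x',a[m].min().round(4),a[m].max().round(4),'y',b[m].min().round(4),b[m].max().round(4))
    m=(abs(a)<.05)&(abs(b)<.04)&(W[...,2]>.061)&(W[...,2]<.067)
    if m.sum()>20: rr=cv2.minAreaRect((W[m][:,:2]*1000).astype(np.float32));print('rim',rr)
a=cv2.imread('pics/s5.png')[180:330,260:460];b=cv2.imread('pics/w5.png')[60:210,220:420]
cv2.imwrite('pics/pair5.png',cv2.resize(np.hstack([a,b]),(800,300)))
E
```

```text
False
(array([ 0.12,  0.08, -1.75]), np.float64(-0.4), np.float64(0.4), array([0.44041, 0.09114, 0.17447]), 27.2)
t 29.58 tcp [ 0.4769 -0.1808  0.185 ] F [-0.45 -0.51 -1.13] M [-0.06  0.06  0.01] w 0.206 gf 29.9
scene 0.122 20 x -0.0101 0.0025 y -0.0048 0.0022
scene 0.129 9 x -0.0042 0.0021 y -0.0042 -0.0001
scene 0.136 11 x -0.0048 0.0019 y -0.0049 0.0032
scene 0.143 10 x -0.0049 0.0016 y -0.003 0.0033
scene 0.15 7 x -0.0039 0.0003 y -0.0045 -0.0004
scene 0.157 6 x -0.0041 0.0001 y -0.0036 -0.0014
scene 0.171 35 x -0.0207 0.0199 y -0.017 0.0146
scene 0.178 70 x -0.0204 0.018 y -0.0176 0.0151
rim ((471.74908447265625, -180.2200927734375), (35.19222640991211, 44.52898406982422), 74.64249420166016)
wrist 0.115 4 x -0.0003 0.0047 y 0.0025 0.0041
wrist 0.122 125 x -0.0096 0.0047 y -0.0026 0.0044
wrist 0.129 39 x -0.0023 0.0046 y 0.0018 0.0045
wrist 0.136 36 x -0.0022 0.0045 y 0.002 0.0044
wrist 0.143 6 x -0.0002 0.0031 y 0.0039 0.0045
wrist 0.171 67 x -0.0186 0.0195 y 0.0148 0.0165
wrist 0.178 798 x -0.0193 0.0209 y 0.005 0.0168
rim ((473.6082763671875, -179.5279083251953), (33.73971939086914, 43.916748046875), 75.59529876708984)
```

View pics/pair5.png

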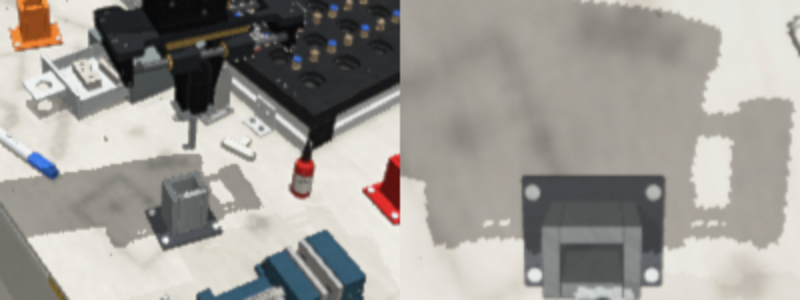

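The tray is left out, the hook hangs straight, and the stand well is empty below it. I'll lower it in now.

```bash
python3 - <<'E'
from h import *
print(bot.servo_line([*HX,.08],speed=.06,contact_N=5));st()
print(bot.servo_line([*HX,.0715],speed=.01,contact_N=3));st()
E
```

```text
False
t 31.48 tcp [ 0.4771 -0.1809  0.0803] F [ 0.07 -0.27 -1.41] M [-0.15  0.05  0.01] w 0.199 gf 29.9
True
t 32.15 tcp [ 0.4769 -0.1809  0.0731] F [-0.31  0.4   4.54] M [-0.09  0.15  0.04] w 0.205 gf 29.9
```

```bash
python3 - <<'E'
from h import *
bot.open_gripper();st()
bot.servo_line([*HX,.2],speed=.08)
bot.reach([.475,-.18,.33],down(-.28));bot.wait(.3);st()
d=snap('wrist','w6');w=cloud(d);z=w[...,2]
near=np.hypot(w[...,0]-.475,w[...,1]+.18)<.06
for n,a,b in(('grip',.104,.112),('rim/collar',.061,.0715),('base',.004,.009)):
    m=near&(z>a)&(z<b);print(n,m.sum(),cv2.minAreaRect((w[m][:,:2]*1000).astype(np.float32)),np.median(z[m]).round(4), z[m].max().round(4))
snap('scene','s6')
cv2.imwrite('pics/c6.png',cv2.resize(cv2.imread('pics/s6.png')[150:310,220:420],(800,640))[:600])
c=cloud(dict(np.load('s6.npz')));m=(abs(c[...,0]-.44)<.03)&(abs(c[...,1]-.091)<.023)&(c[...,2]>.036)&(c[...,2]<.041);print(c[m].min(0),c[m].max(0))
E
```

```text
t 33.45 tcp [ 0.4763 -0.1807  0.0726] F [0.1  0.6  0.55] M [-0.11  0.03 -0.04] w 0.997 gf 0.0
t 36.08 tcp [ 0.4746 -0.1799  0.3292] F [-0.81 -1.06 -0.81] M [-0.13 -0.02  0.01] w 1.0 gf 0.0
grip 399 ((477.4194030761719, -180.9086151123047), (32.360694885253906, 17.64681625366211), 74.43302154541016) 0.1079 0.1099
rim/collar 578 ((474.74371337890625, -180.01651000976562), (33.52059555053711, 46.264713287353516), 75.86656951904297) 0.0677 0.0713
base 893 ((473.0852355957031, -179.97943115234375), (60.114830017089844, 73.06817626953125), 75.4627685546875) 0.0062 0.009
[0.41563223 0.06835437 0.0360028 ] [0.46133419 0.11292206 0.04064325]
```

View pics/c6.png

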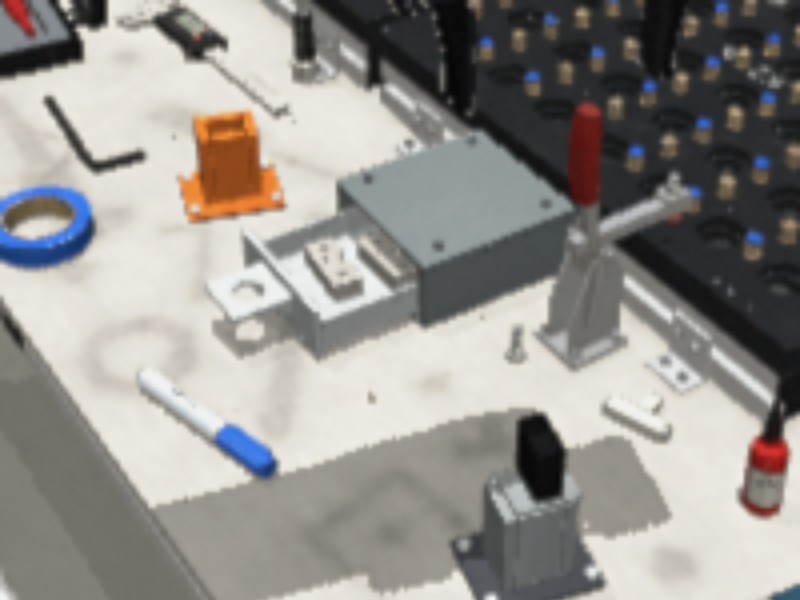

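The hook is seated upright (grip top at 0.108 m), the tray is fully out, and the other things are where they were.

```bash
python3 -c "
from station import bot
print(bot.close_job())"
```

```text
the job is handed in; nothing more can be done
None
```

Handed in after about 36 s: the tray is fully out, held at its stop with about 12.5 N (10.97–13.5 N read) for over half a second, and the hook is back upright and seated in its stand.

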